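# Sort the two creasing wheels onto the keyed spindles of the board creaser

### The arm

A 6-joint arm with a two-finger parallel gripper is mounted at the origin on the work surface. World frame = base frame: x ahead of the robot, y to its left, z up, the work surface at z = 0. Lengths are in m, angles in rad, forces in N, time in s.
With the tool pointing down it reaches from about 0.275 to 0.725 m from the base axis. Payload 15.9 kg.
Tool frame: the origin (TCP) lies on the centre line of the jaws, within the pads' length; the fingertips stand manip.tips_ahead ahead of it and the grasp point (between the pads) is the TCP (manip.tips_ahead is the distance from the TCP to the fingertips, in m); y points along the fingers, z is the direction in which the jaws open and shut, and the axes are right-handed (so a half turn about y gives the same grasp; the last joint's range is limited). The gripper opens to 85 mm and grips with 20 to 120 N. Pads are 22 mm wide; open, the fingers measure 114 mm over their backs; the gripper's body (76 mm by 85 mm) begins 54 mm behind the grasp point. The pads swing forward as they close: fully open they stand 13 mm farther back than shut.
Start: joints at [1.145, 0.213, -0.034, 1.323, 0, 1.571], TCP at [0.207, 0.455, 0.25] pointing down, gripper open.
Joint ranges: [-2.98, 2.98], [-0.74, 1.72], [-1.14, 1.35], [-2.1, 2.04], [-1.57, 1.44], [-3.14, 3.14]. Speed limits (rad/s): [1.89, 1.89, 2.39, 2.57, 3.14, 3.14].

### API

Orientations are given as a unit quaternion [w, x, y, z].
In Python, from plant import sensors, vision, manip gives the robot as it stands. The module is installed in compiled form; this text tells all that it offers.
- The arm moves only by the tool carry_out, never from a script. Its argument "targets" is a list of rows, each a list of 3 entries, a list of its own where there are three numbers: the shift along the tool's x, y, z scaled (see below), then the turn about the tool's y scaled (see below), then the opening, from -1 (shut) to 1 (fully open), so that 0 is half open. A call has 1 to 20 rows; each row is the pose to reach, as a shift and turn from the pose commanded when the call began, along the tool's axes at that moment, turning the shorter way round; what a row does not reach only later rows make up. The controller multiplies each number of a shift by 150 mm and each number of a turn by 360 degrees. A row lasts 1/8 s, in which the tool goes at most 62.5 mm and 10.7 degrees, less where a joint would pass 70% of its speed; a pose out of reach is approached as far as the arm can. A call with a number of a shift or a turn outside -1 to 1 is refused whole. A call with a gripper value outside its range is refused whole. The fingers move at their own pace and stop on an object; the grip force is fixed at half the most. Time passes only in rows, so rows that repeat a pose let the fingers close. It gives the time, the measured TCP pose, the force and the opening at its end, in the units of the state.
- sensors.read_state(): the state, without advancing time (a new reading comes with each control period).
- vision.grab_frame(name): name is "side" or "top"; returns a dict with "color" (420x560x3 uint8, blue, green, red), "mtx" (3x3 intrinsics, pixels), "k1" (the pictures are not rectified: a ray, as slopes to the right and down, at radius r is drawn at 1 + k1 r^2 times it, then the intrinsics apply), "R" (3x3) and "t" (3): a world point X has camera coordinates R X + t. Camera axes: x right, y down, z forward; pixel columns grow to the right and rows downward; lengths in m; the calibration is good to about 2 mm. A picture is of the moment at which its call begins. There is no depth.
- manip.job_done(): hands the job in, once; it reports no verdict.
The state is a dict: "time_s": time; "joint_positions": joint angles; "qvel": joint speeds; "joint_efforts": joint torques, N m; "eef_pos": TCP position; "tcp_rot": TCP orientation; "wrist_force": force on the tool from outside, world axes, zero at the start; "torque": the same for the moment, N m; "finger_gap": opening from 0.0 (shut) to 1.0 (fully open).
Only numpy, scipy, OpenCV 4.12 (cv2) and the standard library are available. Lean on these libraries where they do the work, as an engineer would, in place of code of your own. Each camera call takes 0.05 s, during which the arm holds its last target. There are 200 camera calls.

### The job

The two creasing wheels lying on the bench belong on the two leaning spindles of the board creaser, but each fits only the spindle whose pair of keys matches the keyways in its bore, and the spindles may have been swapped. Try the wheels on, find out which goes where, and leave each one fully home on its own spindle, flat against the shoulder and let go. Leave the weight, the jar and the eraser where they are.

Things in the scene. Friction and masses are not known exactly. Their poses are not given: they have to be found in the camera images.
- wheel_a: Loose steel creasing wheel, 0.2 to 0.36 kg, lying flat on the bench, hub up. Disc 72 mm in diameter, 8 mm thick; from its middle rises a square hub, 44 x 44 mm, flats across x and y, its top 38 mm above the underside. Origin: centre of the underside; z up through the hub. Keyways opposite each other (see point).
- wheel_a_bore (a point): Centre of the hub's top, 38 mm above the wheel's origin, axes as the wheel's. A bore 20.4 mm in diameter runs right through the wheel along z, with two keyways 8.4 mm wide over its whole length, reaching out to 16.5 mm from the axis. This wheel's keyways are opposite each other, at +x and -x.
- wheel_b: Loose steel creasing wheel, 0.2 to 0.36 kg, lying flat on the bench, hub up. Disc 72 mm in diameter, 8 mm thick; from its middle rises a square hub, 44 x 44 mm, flats across x and y, its top 38 mm above the underside. Origin: centre of the underside; z up through the hub. Keyways a quarter turn apart (see point).
- wheel_b_bore (a point): Centre of the hub's top, 38 mm above the wheel's origin, axes as the wheel's. A bore 20.4 mm in diameter runs right through the wheel along z, with two keyways 8.4 mm wide over its whole length, reaching out to 16.5 mm from the axis. This wheel's keyways are a quarter turn apart, at +x and +y.
- left_seat: Steel shoulder 54 mm in diameter, 12 mm proud of the creaser's sloping face, on the left seen from the robot (the creaser's +y end). Origin: centre of its top, where the centre of a wheel's underside rests when home. z: up along the spindle, leaning 30 degrees from vertical towards the creaser's front (robot's side); x: up the slope; y: to the left, level.
- right_seat: Steel shoulder 54 mm in diameter, 12 mm proud of the creaser's sloping face, on the right seen from the robot (the creaser's -y end). Origin: centre of its top, where the centre of a wheel's underside rests when home. z: up along the spindle, leaning 30 degrees from vertical towards the creaser's front (robot's side); x: up the slope; y: to the left, level.
- left_tip (a point): Tip of the left spindle, 38 mm along z from its seat, axes as the seat's. Fixed spindle 18 mm in diameter, last 8 mm tapering to 10. Two keys, 6 mm wide, reach 15 mm from the axis and from the shoulder up to 26 mm, tops rounded: one at +x, the second at -x on one spindle but at +y on the other. Which is which varies and no pose tells: look, or try on. 
- right_tip (a point): Tip of the right spindle, 38 mm along z from its seat, axes as the seat's. Fixed spindle 18 mm in diameter, last 8 mm tapering to 10. Two keys, 6 mm wide, reach 15 mm from the axis and from the shoulder up to 26 mm, tops rounded: one at +x, the second at -x on one spindle but at +y on the other. Which is which varies and no pose tells: look, or try on. 
- creaser: Board creaser, fixed, 300 mm wide (y), 230 deep (x): front face slopes up from 35 to 120 mm, grey motor box behind. Origin: on the bench midway below the seats (y +75 and -75 mm, 95 mm high); x to its back. A wheel that does not match stops on the key tops, 26 mm short of the shoulder; a match, keyways facing the keys, slides home by a light push or its weight. Play: 1.2 mm all round, 4 degrees in turn.
- weight: Bystander: brass cylinder, 52 mm in diameter, 45 mm high. Origin: centre of its underside.
- jar: Bystander: small closed jar, 60 mm in diameter, 75 mm high. Origin: centre of its underside.
- eraser: Bystander: rubber block 75 x 38 x 24 mm, long side along its x. Origin: centre of its underside.
Not all that is in view belongs to the job. Leave any purple or turquoise look-alike of the wheel_a alone.

How it is judged:
On the way:
1. one of the wheels is fully home on a spindle and let go ((((distance between wheel_a and left_seat below 0.005 m and angle between the z axis of wheel_a and the z axis of left_seat, either way round below 0.07 rad) and contact force between the fingers and wheel_a below 0.05 N) or ((distance between wheel_a and right_seat below 0.005 m and angle between the z axis of wheel_a and the z axis of right_seat, either way round below 0.07 rad) and contact force between the fingers and wheel_a below 0.05 N) or ((distance between wheel_b and left_seat below 0.005 m and angle between the z axis of wheel_b and the z axis of left_seat, either way round below 0.07 rad) and contact force between the fingers and wheel_b below 0.05 N) or ((distance between wheel_b and right_seat below 0.005 m and angle between the z axis of wheel_b and the z axis of right_seat, either way round below 0.07 rad) and contact force between the fingers and wheel_b below 0.05 N))), for 0.2 s.
At the end, for the whole second after the job is handed in: Each wheel is on a spindle of its own, the centre of its underside within 5 mm of the centre of the shoulder and its axis within 4 degrees of the spindle's; both at rest and let go ((((distance between wheel_a and left_seat below 0.005 m and angle between the z axis of wheel_a and the z axis of left_seat, either way round below 0.07 rad) and (distance between wheel_b and right_seat below 0.005 m and angle between the z axis of wheel_b and the z axis of right_seat, either way round below 0.07 rad)) or ((distance between wheel_a and right_seat below 0.005 m and angle between the z axis of wheel_a and the z axis of right_seat, either way round below 0.07 rad) and (distance between wheel_b and left_seat below 0.005 m and angle between the z axis of wheel_b and the z axis of left_seat, either way round below 0.07 rad))) and linear speed of each of wheel_a, wheel_b below 0.02 m/s); the robot touches nothing.
It fails at once if the weight is moved by more than 30 mm (distance of weight from where it was at the start of the episode above 0.03 m).
It fails at once if the jar is moved by more than 30 mm (distance of jar from where it was at the start of the episode above 0.03 m).
It fails at once if the eraser is moved by more than 30 mm (distance of eraser from where it was at the start of the episode above 0.03 m).
It also fails if it takes over 64 s, if anything falls off the work surface, if the arm or the gripper's body presses on something with over 40 N, if the wrist force passes 120 N, or if a joint passes its speed limit or range.

## Working session

There is one attempt and no reset: what is moved stays moved. The work goes in short steps, Python scripts to look and compute and a tool call to move; the robot and the scene stay as the last step left them, time stands still between calls to the robot, and variables do not carry over. Pictures are saved under pics/ and viewed, about 8 in all and at most 12, crops included, and the job is handed in when it is done.

Besides the shell and the picture viewer there is one more tool, called as name(argument=value, ...) on one line, values as JSON. carry_out: Moves the arm, as the interface text tells. Shifts and turns lie within -1 to 1; 1 stands for 150 mm of shift or 360 degrees of turn. Its arguments: {"type":"object","properties":{"targets":{"type":"array","items":{"type":"array"}}},"required":["targets"]}

```bash
mkdir -p pics; python3 - <<'E'
from plant import sensors,vision,manip
import cv2
s=sensors.read_state();print(s, manip.tips_ahead)
for n in("side","top"):
    f=vision.grab_frame(n);cv2.imwrite(f"pics/{n}0.png",f["color"]);print(n,f["mtx"],f["k1"],f["R"],f["t"])
E
```

```text
{'time_s': 0.0, 'joint_positions': array([ 1.14501091e+00,  2.13345201e-01, -3.50691196e-02,  1.32345987e+00,
        1.35670771e-05,  1.57080125e+00]), 'qvel': array([ 0.00081835,  0.00208124,  0.00017637, -0.00130786,  0.00044944,
       -0.00019351]), 'joint_efforts': array([ 2.14829182e-03, -6.86146116e+01,  4.87120378e+01,  1.72792742e-02,
        5.54503413e-05, -1.41848133e-05]), 'eef_pos': array([0.20638742, 0.4550789 , 0.24981763]), 'tcp_rot': array([-0.69077107,  0.691514  , -0.14949019,  0.14931978]), 'wrist_force': array([0.17594063, 0.00806489, 0.07098905]), 'torque': array([ 0.00362318, -0.05676511, -0.0109611 ]), 'finger_gap': 1.003545471505391} 0.019
side [[383.26449963   0.         279.27721304]
 [  0.         383.26449963 211.8001563 ]
 [  0.           0.           1.        ]] -0.014278062040622059 [[ 0.96180174 -0.27315578 -0.01798129]
 [-0.18138047 -0.5867007  -0.78922964]
 [ 0.205033    0.76234389 -0.61383488]] [-0.51825402  0.17953073  1.08812542]
top [[406.23229067   0.         280.12787039]
 [  0.         406.23229067 202.35205977]
 [  0.           0.           1.        ]] 0.02048318463631039 [[-0.00892904 -0.99925359 -0.03758358]
 [-0.98462283  0.01534343 -0.17401857]
 [ 0.17446535  0.03545183 -0.9840249 ]] [0.06339724 0.57763304 0.98961579]
```

View pics/top0.png

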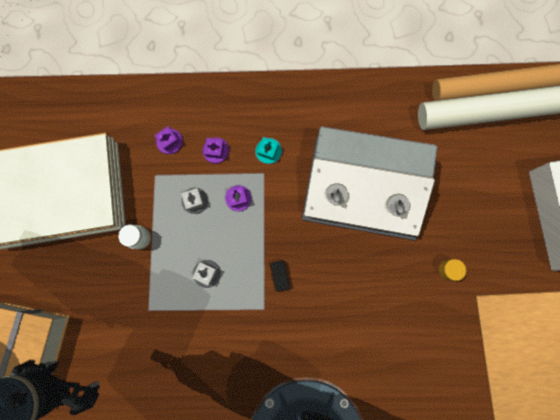

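View pics/side0.png

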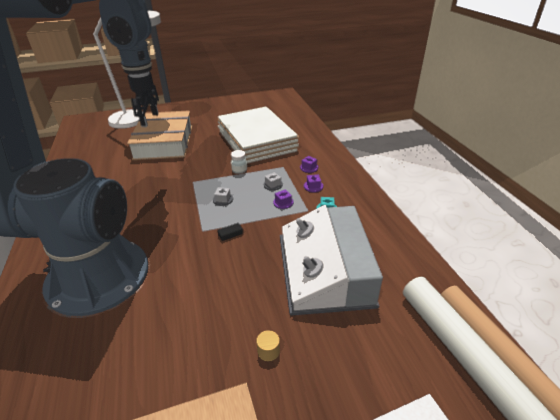

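The top view shows grey wheels at about (193,200) and (207,273), the purple one next to them at (237,197), and spindles at about (337,195) and (398,207). I'll enlarge these areas to read them more closely.

```bash
python3 - <<'E'
import cv2,numpy as np
t=cv2.imread("pics/top0.png");s=cv2.imread("pics/side0.png")
c=lambda im,x,y,w,h,k:cv2.resize(im[y:y+h,x:x+w],None,fx=k,fy=k,interpolation=cv2.INTER_CUBIC)
a=np.hstack([c(t,170,180,50,37,8),c(t,185,255,50,37,8)])
b=np.hstack([c(t,315,175,50,37,8),c(t,375,187,50,37,8)])
cv2.imwrite("pics/crop1.png",np.vstack([a,b]))
cv2.imwrite("pics/crop2.png",np.vstack([c(s,270,205,114,85,7)]))
E
```

```text
(no output)
```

View pics/crop1.png

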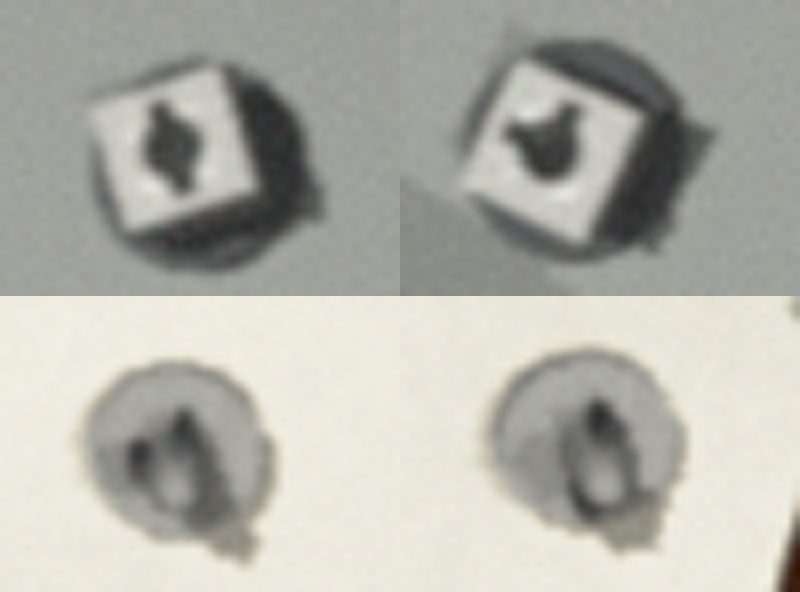

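View pics/crop2.png

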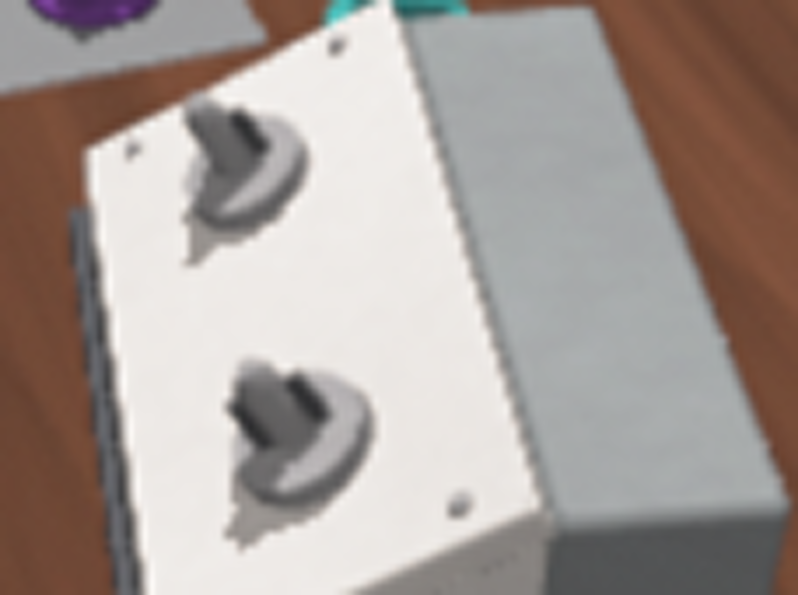

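Keys: the left spindle has keys up-slope (+x) and left (+y), so it takes wheel_b. The right spindle has opposite keys, so it takes wheel_a. In the top view, wheel_a is the hub at about (193,199) and wheel_b the one at about (204,274).

The tool can't be tilted. I'll grip each hub across its y flats and press the disc flush on the 30° face, so it pivots in the pads.

```bash
cat > h.py <<'E'
import numpy as np,cv2
from scipy.optimize import least_squares
from scipy.spatial.transform import Rotation as Ro
from plant import sensors,vision,manip
def cam(n):
    f=vision.grab_frame(n); return f
def proj(f,X):
    X=np.atleast_2d(X); d=np.array([f["k1"],0,0,0,0.])
    return cv2.projectPoints(X.astype(float),cv2.Rodrigues(f["R"])[0],np.array(f["t"]),np.array(f["mtx"]),d)[0][:,0]
def w(p,X): # planar pose x,y,yaw
    X=np.atleast_2d(X); c,s=np.cos(p[2]),np.sin(p[2])
    return np.c_[p[0]+c*X[:,0]-s*X[:,1],p[1]+s*X[:,0]+c*X[:,1],X[:,2]]
def fit(obs,p0): # obs: list of (frame, modelpts, pixels)
    r=least_squares(lambda p:np.concatenate([(proj(f,w(p,X))-u).ravel() for f,X,u in obs]),p0)
    return r.x,r.fun.reshape(-1,2)
C30,S30=np.cos(np.pi/6),.5
def seat(side,pt): # point in seat frame -> creaser frame
    x,y,z=np.array(pt,float).T
    return np.c_[C30*x-S30*z,y+side*.075,.095+S30*x+C30*z]
face=np.array([[-.080,.15,.035],[.067,.15,.12],[.067,-.15,.12],[-.080,-.15,.035]])
th=np.linspace(0,2*np.pi,60); ring=lambda r,z:np.c_[r*np.cos(th),r*np.sin(th),0*th+z]
hub=np.array([[.022,.022,.038],[.022,-.022,.038],[-.022,-.022,.038],[-.022,.022,.038]])
def tool():
    s=sensors.read_state(); q=s["tcp_rot"]; return s,Ro.from_quat([q[1],q[2],q[3],q[0]]).as_matrix()
E
python3 - <<'E'
from h import *
T,S=cam("top"),cam("side")
cr=lambda p,o,k:(np.array(p)+.5)/k-.5+o
# hub corners order: (+,+) up-left,(+,-) up-right,(-,-),(-,+)
pa=cr([(92,100),(220,65),(260,190),(125,235)],(170,180),8)
pb=cr([(125,57),(245,115),(188,243),(62,185)],(185,255),8)
for n,p,y in(("a",pa,.27),("b",pb,-.45)):
    q,r=fit([(T,hub,p)],[.45,.2,y]); print(n,q,np.abs(r).max())
ft=np.array([(316,162),(303.5,218),(417,236),(435,180)],float)
q,r=fit([(T,face,ft)],[.5,-.1,-.17]);print("c top",q,r)
fs=cr([(85,152),(388,0),(545,515)],(270,205),7)
q2,r2=fit([(S,face[:3],fs)],q);print("c side",q2,r2)
s,R=tool();print(R)
ims=[]
for f,k,x,y,ww,hh,qq in((T,5,300,140,150,110,q),(S,5,270,200,115,110,q2)):
    im=cv2.resize(f["color"][y:y+hh,x:x+ww],None,fx=k,fy=k,interpolation=cv2.INTER_CUBIC)
    o=lambda X:np.round(((proj(f,X)-(x,y))+.5)*k-.5).astype(int)
    cv2.polylines(im,[o(w(qq,face))],True,(0,0,255),1)
    for sd in(1,-1):
        for r,z in((.027,0),(.027,-.012),(.005,.038)): cv2.polylines(im,[o(w(qq,seat(sd,ring(r,z))))],True,(0,200,0),1)
    ims.append(im)
hstk=np.hstack(ims);cv2.imwrite("pics/fit.png",cv2.resize(hstk,None,fx=.6,fy=.6,interpolation=cv2.INTER_AREA));print(hstk.shape)
E
```

```text
a [0.59611734 0.28972692 0.29147522] 0.5691660684345834
b [ 0.4012643   0.25171876 -0.4321824 ] 0.28722449349504586
c top [ 0.58095562 -0.15947123 -0.11117632] [[-12.95388399  64.20997851]
 [  5.77275059 -55.79592418]
 [ 18.07204996 -62.7457084 ]
 [-13.50440587  57.80968773]]
c side [ 0.58630131 -0.15305444 -0.22325186] [[-2.77883935  0.79135152]
 [ 2.80648608 -1.76349856]
 [-0.11949648  0.31495767]]
[[ 9.10696418e-01 -2.78149719e-04  4.13076212e-01]
 [-4.13076305e-01 -6.69678249e-04  9.10696172e-01]
 [ 2.33182707e-05 -9.99999737e-01 -7.24770641e-04]]
(550, 1325, 3)
```

View pics/fit.png

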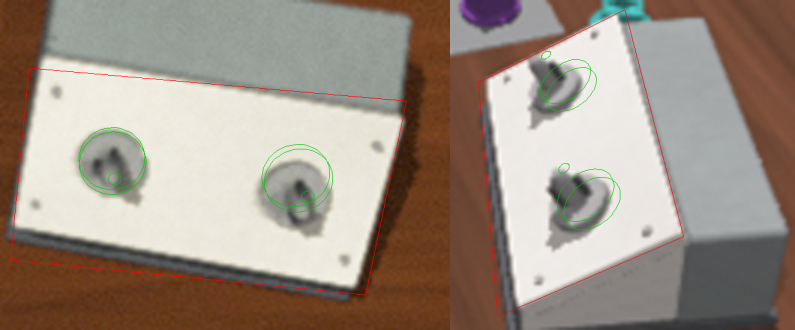

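The overlay is off because I listed the top face corners in the wrong order. I'll refit using the shoulders (top view: (337.1,193.8) and (398.5,204.7)), correctly ordered corners and the side-view tips.

```bash
python3 - <<'E'
from h import *
T,S=cam("top"),cam("side")
cr=lambda p,o,k:(np.array(p)+.5)/k-.5+o
mid=np.vstack([seat(s,[[0,0,-.006]]) for s in(1,-1)]); tip=np.vstack([seat(s,[[0,0,.037]]) for s in(1,-1)])
mt=np.array([(337.1,193.8),(398.5,204.7)])
ft=np.array([(303.5,218),(316,162),(435,180),(417,236)],float)
ts=cr([(203,112),(254,372)],(270,205),7)
for nm,o in(("face top",[(T,face,ft)]),("shoulder top",[(T,mid,mt)]),("tips side",[(S,tip,ts)]),("both",[(T,mid,mt),(S,tip,ts)])):
    q,r=fit(o,[.57,-.15,-.17]);print(nm,q.round(4),r.round(1).tolist())
ims=[]
for f,k,x,y,ww,hh in((T,6,310,170,105,55),(S,6,285,212,60,70)):
    im=cv2.resize(f["color"][y:y+hh,x:x+ww],None,fx=k,fy=k,interpolation=cv2.INTER_CUBIC)
    o=lambda X:np.round(((proj(f,X)-(x,y))+.5)*k-.5).astype(int)
    for sd in(1,-1):
        for r,z in((.027,0),(.027,-.012),(.005,.038),(.009,.03)): cv2.polylines(im,[o(w(q,seat(sd,ring(r,z))))],True,(0,200,0),1)
    ims.append(cv2.copyMakeBorder(im,0,420-im.shape[0],0,0,cv2.BORDER_CONSTANT))
h=np.hstack(ims);h=cv2.resize(h,None,fx=.8,fy=.8,interpolation=cv2.INTER_AREA);print(h.shape);cv2.imwrite("pics/fit2.png",h)
E
```

```text
face top [ 0.5832 -0.1611 -0.1836] [[-1.5, 2.9], [-3.5, -4.8], [2.4, -3.0], [2.4, 4.8]]
shoulder top [ 0.5731 -0.159  -0.1973] [[0.1, 0.0], [-0.1, -0.0]]
tips side [ 0.5774 -0.1586 -0.195 ] [[-0.0, -0.5], [0.0, 0.4]]
both [ 0.5751 -0.1591 -0.1954] [[0.2, -0.7], [-0.1, -0.9], [-0.8, -0.2], [-0.8, 0.8]]
(336, 792, 3)
```

View pics/fit2.png

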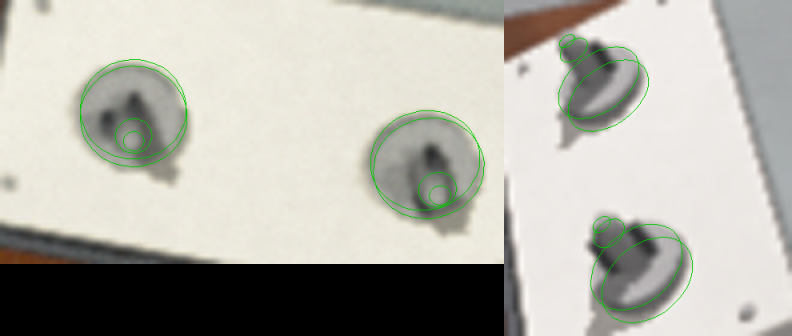

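Pose estimates now agree: creaser at about (0.575, −0.159) with yaw −11.2°, and the overlay matches the shoulders and tips in both views. Next I move to wheel_b.

carry_out(targets=[[[0.4,0,-0.28],0,1],[[0.8,0,-0.56],0,1],[[1,0,-0.7],0,1],[[1,0,-0.7],0,1]])

```text
time_s: 0.8
eef_pos: [0.3012, 0.295, 0.2506]
tcp_rot: [0.691, -0.691, 0.151, -0.151]
wrist_force: [-0.8, 0.4, -0.4]
finger_gap: 1.002
```

carry_out(targets=[[[0.4,0,0],0,1],[[0.743,0,0],0,1],[[0.743,0.3,0],0,1],[[0.743,0.6,0],0,1],[[0.743,0.9,0],0,1],[[0.743,0.9,0],0,1]])

```text
time_s: 1.55
eef_pos: [0.3992, 0.2512, 0.1131]
tcp_rot: [-0.69, 0.692, -0.151, 0.148]
wrist_force: [-0.7, 0.5, 0.4]
finger_gap: 0.999
```

```bash
python3 - <<'E'
from h import *
f=cam("top");g=cam("side")
s,R=tool();print(s["eef_pos"])
a=f["color"][240:310,160:250];b=g["color"][160:240,180:280]
a=cv2.resize(a,(450,350),interpolation=cv2.INTER_CUBIC);b=cv2.resize(b,(350,350*80//100),interpolation=cv2.INTER_CUBIC)
cv2.imwrite("pics/g1.png",np.hstack([a,cv2.copyMakeBorder(b,0,70,0,0,cv2.BORDER_CONSTANT)]))
E
```

```text
[0.40143103 0.25237942 0.11650397]
```

View pics/g1.png

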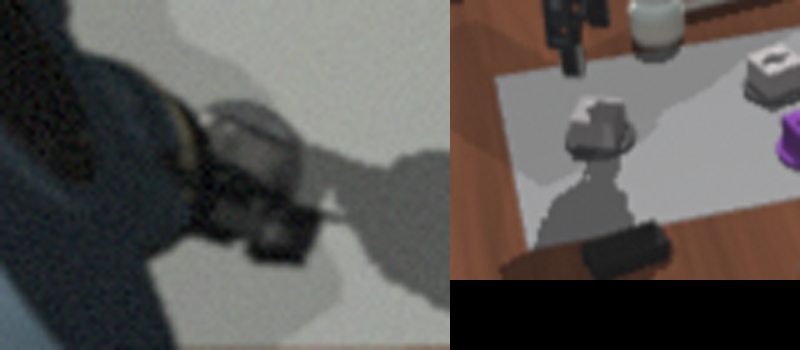

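The gripper is centred above wheel_b within about 1 mm by the readout; the arm hides most of the wheel in the top crop. Now I descend and grip high on the hub (h ≈ 32 mm).

carry_out(targets=[[[0,0.3,0],0,1],[[0,0.553,0],0,1],[[0,0.553,0],0,1],[[0,0.553,0],0,-1],[[0,0.553,0],0,-1],[[0,0.553,0],0,-1],[[0,0.553,0],0,-1],[[0,0.553,0],0,-1],[[0,0.553,0],0,-1]])

```text
time_s: 2.78
eef_pos: [0.4024, 0.2525, 0.0342]
tcp_rot: [0.692, -0.69, 0.149, -0.15]
wrist_force: [-3.0, -0.5, 16.7]
finger_gap: 0.501
```

carry_out(targets=[[[0,-0.3,0],0,-1],[[0,-0.6,0],0,-1],[[0,-1,0],0,-1],[[0,-1,0],0,-1],[[0,-1,0],0,-1]])

```text
time_s: 3.4
eef_pos: [0.401, 0.2516, 0.182]
tcp_rot: [-0.691, 0.691, -0.149, 0.149]
wrist_force: [-0.5, 0.1, -3.8]
finger_gap: 0.502
```

Gripped (gap about 43 mm). Now I carry wheel_b to the creaser.

carry_out(targets=[[[0.25,-0.12,-0.25],0,-1],[[0.5,-0.12,-0.5],0,-1],[[0.75,-0.12,-0.75],0,-1],[[1,-0.12,-1],0,-1]])

```text
time_s: 3.9
eef_pos: [0.4754, 0.0514, 0.1987]
tcp_rot: [-0.691, 0.691, -0.15, 0.148]
wrist_force: [1.7, 0.4, -3.4]
finger_gap: 0.506
```

carry_out(targets=[[[0.25,0,-0.25],0,-1],[[0.5,0,-0.5],0,-1],[[0.75,0,-0.75],0,-1],[[1,0,-1],-0.018,-1],[[1,0,-1],-0.0367,-1],[[1,0,-1],-0.0367,-1],[[1,0,-1],-0.0367,-1],[[1,0,-1],-0.0367,-1]])

```text
time_s: 4.9
eef_pos: [0.5503, -0.1448, 0.2002]
tcp_rot: [0.704, -0.704, 0.069, -0.069]
wrist_force: [0.6, 0.0, -3.5]
finger_gap: 0.504
```

```bash
cat >> h.py <<'E'
Q=np.array([.5745,-.159,-.196])
def go(target,yaw=None): # print shift in tool units to a world target
    s,R=tool(); d=R.T@(np.array(target)-s["eef_pos"])/.15
    y=np.degrees(np.arctan2(R[1,2],R[0,2]))-90
    print("tcp",s["eef_pos"].round(4),"yaw",y.round(2),"F",s["wrist_force"].round(1),"gap",round(s["finger_gap"],3),"shift",d.round(3))
E
python3 - <<'E'
from h import *
go(w(Q,[[-.022,0,.135]])[0])
f=cam("side");im=f["color"][120:300,230:390]
cv2.imwrite("pics/p1.png",cv2.resize(im,None,fx=3.3,fy=3.3,interpolation=cv2.INTER_CUBIC))
E
```

```text
tcp [ 0.5503 -0.1448  0.2002] yaw -11.22 F [ 0.6  0.  -3.5] gap 0.504 shift [ 0.03   0.434 -0.062]
```

View pics/p1.png

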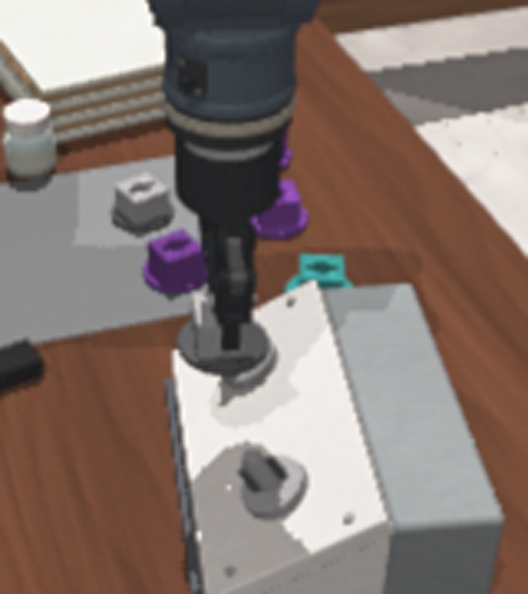

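The wheel is held level, with the fingertips near the disc. Now I press it onto the bare middle of the sloping face in small steps.

carry_out(targets=[[[0.03,0.2,-0.062],0,-1],[[0.03,0.434,-0.062],0,-1],[[0.03,0.5,-0.062],0,-1],[[0.03,0.53,-0.062],0,-1],[[0.03,0.56,-0.062],0,-1]])

```text
time_s: 5.58
eef_pos: [0.5527, -0.1552, 0.1191]
tcp_rot: [-0.704, 0.704, -0.069, 0.069]
wrist_force: [-31.7, 5.4, 44.2]
finger_gap: 0.501
```

carry_out(targets=[[[0,0.02,0],0,-1],[[0,0.03,0],0,-1],[[0,0.03,0],0,-1]])

```text
time_s: 5.95
eef_pos: [0.5524, -0.1552, 0.1151]
tcp_rot: [-0.704, 0.704, -0.069, 0.069]
wrist_force: [-25.7, 5.6, 32.9]
finger_gap: 0.503
```

carry_out(targets=[[[0,0.015,0],0,-1],[[0,0.015,0],0,-1],[[0,0.03,0],0,-1],[[0,0.03,0],0,-1]])

```text
time_s: 6.45
eef_pos: [0.5522, -0.155, 0.1105]
tcp_rot: [-0.704, 0.704, -0.069, 0.069]
wrist_force: [-27.0, 6.8, 35.8]
finger_gap: 0.502
```

carry_out(targets=[[[0,0.012,0],0,-1],[[0,0.012,0],0,-1]])

```text
time_s: 6.7
eef_pos: [0.5521, -0.155, 0.1087]
tcp_rot: [-0.704, 0.704, -0.069, 0.069]
wrist_force: [-27.7, 6.4, 35.5]
finger_gap: 0.502
```

```bash
python3 - <<'E'
from h import *
go(w(Q,[[-.022,0,.105]])[0])
f=cam("side");im=f["color"][190:300,260:390]
cv2.imwrite("pics/p2.png",cv2.resize(im,None,fx=5,fy=5,interpolation=cv2.INTER_CUBIC))
E
```

```text
tcp [ 0.5521 -0.155   0.1087] yaw -11.19 F [-27.7   6.4  35.5] gap 0.502 shift [0.005 0.025 0.003]
```

View pics/p2.png

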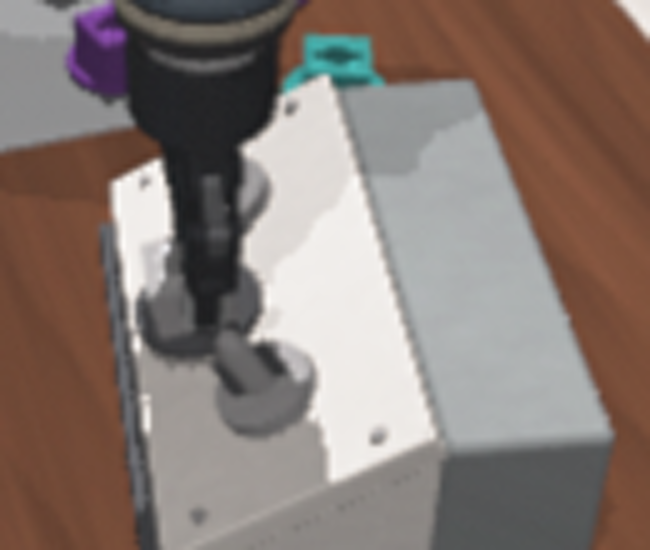

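The wheel is pivoting in the pads and is partly tilted; force is steady at about 45 N. I continue until the force climbs, which marks it flush.

carry_out(targets=[[[0,0.012,0],0,-1],[[0,0.02,0],0,-1],[[0,0.02,0],0,-1]])

```text
time_s: 7.12
eef_pos: [0.5519, -0.1551, 0.1057]
tcp_rot: [-0.704, 0.704, -0.069, 0.069]
wrist_force: [-30.2, 6.6, 37.7]
finger_gap: 0.505
```

carry_out(targets=[[[0,0.012,0],0,-1],[[0,0.012,0],0,-1]])

```text
time_s: 7.38
eef_pos: [0.5518, -0.1551, 0.1037]
tcp_rot: [-0.704, 0.704, -0.069, 0.069]
wrist_force: [-29.8, 7.6, 33.8]
finger_gap: 0.501
```

carry_out(targets=[[[0,0.01,0],0,-1],[[0,0.01,0],0,-1]])

```text
time_s: 7.62
eef_pos: [0.5517, -0.1551, 0.1023]
tcp_rot: [-0.704, 0.704, -0.069, 0.069]
wrist_force: [-30.0, 5.6, 36.7]
finger_gap: 0.505
```

carry_out(targets=[[[0,0.012,0],0,-1],[[0,0.012,0],0,-1]])

```text
time_s: 7.88
eef_pos: [0.5518, -0.1551, 0.1006]
tcp_rot: [-0.704, 0.704, -0.069, 0.069]
wrist_force: [-31.6, 6.7, 38.2]
finger_gap: 0.504
```

```bash
python3 - <<'E'
from h import *
s,R=tool(); print(s["eef_pos"],s["wrist_force"],s["torque"])
f=cam("side"); cv2.imwrite("pics/p3full.png",f["color"])
x,y,ww,hh,k=275,215,65,65,9
im=cv2.resize(f["color"][y:y+hh,x:x+ww],None,fx=k,fy=k,interpolation=cv2.INTER_CUBIC)
# predicted flush wheel: underside centre in creaser frame at face, various x
def ov(xc,col):
    o=np.array([[xc,0,.0811+.5774*xc]])
    P=lambda X:o+np.c_[C30*X[:,0]-S30*X[:,2],X[:,1],S30*X[:,0]+C30*X[:,2]]
    for X in(ring(.036,0),ring(.036,.008),hub):
        cv2.polylines(im,[np.round((proj(f,w(Q,P(X)))-(x,y)+.5)*k-.5).astype(int)],True,col,1)
ov(-.008,(0,255,0))
cv2.imwrite("pics/p3.png",im)
E
```

```text
[ 0.55181971 -0.15505075  0.10062937] [-31.60793369   6.66257647  38.21802573] [ 1.1583123   5.06820222 -0.04484132]
```

View pics/p3.png

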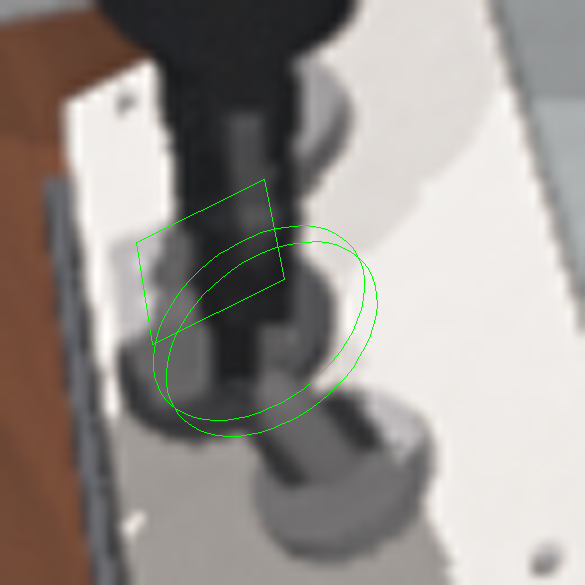

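The wheel looks close to the face's slope but sits about 8 mm lower down than predicted. I'll fit its pose to the rim points I read off: right edge (325,275), (335,315), (325,350); lower left (120,350) to (235,435).

```bash
cat >> h.py <<'E'
def silfit(f,pts,p0,free=(0,1,2,3)):
    # p: x,y,z(creaser frame, underside centre), tilt rad ; pts on disc silhouette (px)
    def res(v):
        p=np.array(p0,float); p[list(free)]=v
        c,s=np.cos(p[3]),np.sin(p[3]); X=np.vstack([ring(.036,0),ring(.036,.008)])
        X=p[:3]+np.c_[c*X[:,0]-s*X[:,2],X[:,1],s*X[:,0]+c*X[:,2]]
        hl=cv2.convexHull(proj(f,w(Q,X)).astype(np.float32))
        return np.array([cv2.pointPolygonTest(hl,tuple(map(float,u)),True) for u in pts])
    r=least_squares(res,np.array(p0)[list(free)],diff_step=1e-3,x_scale=[.01,.01,.01,.2][:len(free)])
    p=np.array(p0,float);p[list(free)]=r.x;return p,r.fun
E
python3 - <<'E'
from h import *
f=cam("side")
P=np.array([(300,250),(325,275),(335,315),(325,350),(120,350),(122,385),(140,415),(170,435),(200,443),(235,435)],float)
P=(P+.5)/9-.5+(275,215)
for t0 in(.2,.5,):
  for fr in((0,1,2,3),(0,2,3)):
    p,r=silfit(f,P,[-.015,0,.073,t0],fr);print(p[:3].round(4),np.degrees(p[3]).round(1),r.round(2),"face z",.0811+.5774*p[0])
s,R=tool();d=s["eef_pos"]-np.r_[Q[:2],0];c,sn=np.cos(Q[2]),np.sin(Q[2]);print("tcp in creaser",c*d[0]+sn*d[1],-sn*d[0]+c*d[1],d[2])
E
```

```text
[-0.0156  0.0262  0.0483] 29.6 [ 0.11 -0.13  0.03  0.11 -0.19  0.08  0.05  0.27 -0.22 -0.18] face z 0.07207626469779105
[-0.0193  0.      0.0748] 32.2 [ 0.77  0.44  0.08  0.02  0.04  0.4   0.38  0.6   0.04 -0.05] face z 0.06994075821834894
[-0.0156  0.0261  0.0484] 29.6 [ 0.11 -0.13  0.03  0.12 -0.19  0.08  0.06  0.27 -0.22 -0.18] face z 0.07206984871019058
[-0.0193  0.      0.0748] 32.2 [ 0.77  0.44  0.08  0.02  0.04  0.4   0.38  0.6   0.04 -0.05] face z 0.06993994584744827
tcp in creaser -0.023005557507452812 -0.000538044595225399 0.10064926468172812
```

```bash
python3 - <<'E'
from h import *
f=cam("side")
P=np.array([(300,250),(325,275),(335,315),(325,350),(120,350),(122,385),(140,415),(170,435),(200,443),(235,435)],float)
P=(P+.5)/9-.5+(275,215)
best=None
for yy in (-.003,0,.003):
  for xc in np.arange(-.030,-.004,.002):
    _,r=silfit(f,P,[xc,yy,.0811+.5774*xc,np.pi/6],()) if 0 else (0,0)
def cost(xc,yy,dz=0):
    c,s=C30,S30;X=np.vstack([ring(.036,0),ring(.036,.008)])
    X=np.array([xc,yy,.0811+.5774*xc+dz])+np.c_[c*X[:,0]-s*X[:,2],X[:,1],s*X[:,0]+c*X[:,2]]
    hl=cv2.convexHull(proj(f,w(Q,X)).astype(np.float32))
    return np.array([cv2.pointPolygonTest(hl,tuple(map(float,u)),True) for u in P])
for b in ((-.018,0),):
    r=least_squares(lambda v:cost(*v),b,diff_step=1e-3,x_scale=.01);print(r.x,r.fun.round(1))
    r=least_squares(lambda v:cost(v[0],0),[-.018],diff_step=1e-3);print(r.x,r.fun.round(1))
E
```

```text
[-0.01884472  0.00457063] [ 0.6  0.3  0.2  0.2  0.2  0.4  0.3  0.5 -0.1 -0.1]
[-0.01792227] [ 0.1  0.2  0.9  1.2 -0.5  0.1  0.6  1.3  1.   1.1]
```

The fit gives a wheel tilt of about 30°, flush, with the TCP about 11 mm up-slope of the axis at h ≈ 28 mm. I lift off and go to the left spindle, stopping above the tip to verify.

carry_out(targets=[[[0,-0.3,0],0,-1],[[0,-0.63,0],0,-1],[[0,-0.63,0],0,-1],[[0,-0.63,0],0,-1]])

```text
time_s: 8.52
eef_pos: [0.5533, -0.1553, 0.1922]
tcp_rot: [-0.704, 0.704, -0.069, 0.069]
wrist_force: [-0.3, -0.3, -4.3]
finger_gap: 0.5
```

```bash
python3 - <<'E'
from h import *
go(w(Q,seat(1,[[.0112,0,.0284+.055]]))[0])
E
```

```text
tcp [ 0.5533 -0.1553  0.1922] yaw -11.18 F [-0.3 -0.3 -4.3] gap 0.5 shift [-0.07   0.129  0.503]
```

carry_out(targets=[[[-0.07,0,0.25],0,-1],[[-0.07,0,0.503],0,-1],[[-0.07,0.129,0.503],0,-1],[[-0.07,0.129,0.503],0,-1],[[-0.07,0.129,0.503],0,-1]])

```text
time_s: 9.15
eef_pos: [0.5573, -0.0796, 0.1726]
tcp_rot: [-0.704, 0.704, -0.069, 0.069]
wrist_force: [-0.4, 0.4, -4.3]
finger_gap: 0.499
```

```bash
python3 - <<'E'
from h import *
go(w(Q,seat(1,[[.0112,0,.0284+.055]]))[0])
ims=[]
for n,x,y,ww,hh,k in(("side",270,180,66,70,7),("top",305,165,58,66,7)):
    f=cam(n);cv2.imwrite(f"pics/i1{n}.png",f["color"])
    im=cv2.resize(f["color"][y:y+hh,x:x+ww],None,fx=k,fy=k,interpolation=cv2.INTER_CUBIC)
    L=lambda X,c:cv2.polylines(im,[np.round((proj(f,w(Q,seat(1,X)))-(x,y)+.5)*k-.5).astype(int)],True,c,1)
    for r,z in((.036,.055),(.036,.063)):L(ring(r,z),(0,255,0))
    L(hub+[0,0,.055],(0,255,0));L(ring(.027,0),(0,0,255));L(ring(.005,.038),(0,0,255));L(ring(.0102,.093),(0,255,255))
    ims.append(cv2.copyMakeBorder(im,0,490-im.shape[0],0,0,cv2.BORDER_CONSTANT))
h=np.hstack(ims)[:,:800];h=cv2.resize(h,None,fx=800/868,fy=800/868) if h.shape[1]>800 else h;print(h.shape)
cv2.imwrite("pics/i1.png",np.hstack(ims) if np.hstack(ims).shape[1]<=800 else cv2.resize(np.hstack(ims),(800,452)))
E
```

```text
tcp [ 0.5573 -0.0796  0.1726] yaw -11.21 F [-0.4  0.4 -4.3] gap 0.499 shift [ 0.002 -0.002  0.003]
(490, 800, 3)
```

View pics/i1.png

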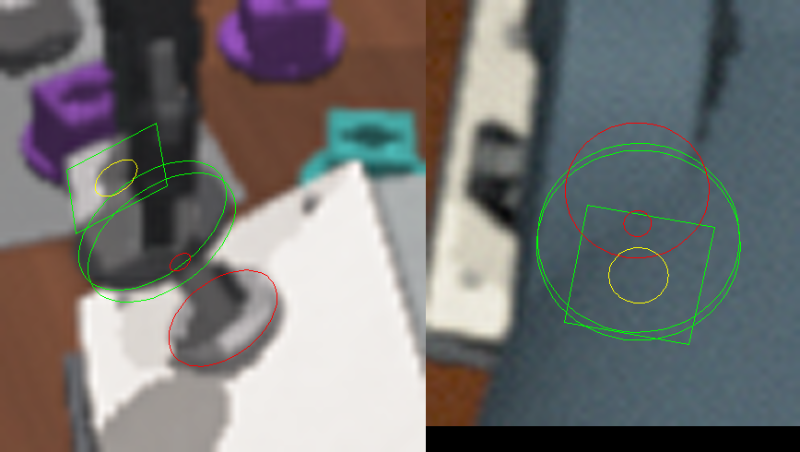

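The held wheel matches the predicted pose along the spindle axis: rim left at about (80,255), bottom at about (110,290). Now I slide it along the axis onto the tip.

carry_out(targets=[[[0.04,0.07,0.002],0,-1],[[0.06,0.104,0.002],0,-1],[[0.08,0.138,0.002],0,-1],[[0.08,0.138,0.002],0,-1]])

```text
time_s: 9.75
eef_pos: [0.5693, -0.0814, 0.1514]
tcp_rot: [0.704, -0.704, 0.069, -0.069]
wrist_force: [0.4, -0.5, -3.1]
finger_gap: 0.502
```

carry_out(targets=[[[0.01,0.017,0],0,-1],[[0.02,0.034,0],0,-1],[[0.02,0.034,0],0,-1]])

```text
time_s: 10.12
eef_pos: [0.5728, -0.0812, 0.1467]
tcp_rot: [0.704, -0.703, 0.068, -0.069]
wrist_force: [3.7, 6.7, -6.4]
finger_gap: 0.503
```

carry_out(targets=[[[0,0,0.006],0,-1],[[0.01,0.017,0.006],0,-1],[[0.02,0.034,0.006],0,-1],[[0.02,0.034,0.006],0,-1]])

```text
time_s: 10.62
eef_pos: [0.5756, -0.0809, 0.1414]
tcp_rot: [0.704, -0.703, 0.069, -0.069]
wrist_force: [3.2, 8.4, -5.7]
finger_gap: 0.502
```

The axial force is small and it is nominally past the key tops, so I continue.

carry_out(targets=[[[0.01,0.017,0.006],0,-1],[[0.02,0.034,0.006],0,-1],[[0.03,0.051,0.006],0,-1],[[0.03,0.051,0.006],0,-1]])

```text
time_s: 11.12
eef_pos: [0.5797, -0.0814, 0.1334]
tcp_rot: [0.704, -0.704, 0.069, -0.069]
wrist_force: [0.4, 5.7, -7.5]
finger_gap: 0.503
```

carry_out(targets=[[[0.01,0.017,0],0,-1],[[0.02,0.034,0],0,-1],[[0.02,0.034,0],0,-1]])

```text
time_s: 11.5
eef_pos: [0.5824, -0.0817, 0.1282]
tcp_rot: [0.704, -0.703, 0.069, -0.068]
wrist_force: [-2.2, 7.9, -6.4]
finger_gap: 0.497
```

carry_out(targets=[[[0.01,0.017,0.004],0,-1],[[0.015,0.026,0.004],0,-1],[[0.015,0.026,0.004],0,-1]])

```text
time_s: 11.88
eef_pos: [0.5843, -0.0817, 0.1245]
tcp_rot: [0.704, -0.704, 0.07, -0.068]
wrist_force: [-7.2, 6.1, -1.1]
finger_gap: 0.501
```

carry_out(targets=[[[0.007,0.012,0],0,-1],[[0.007,0.012,0],0,-1]])

```text
time_s: 12.12
eef_pos: [0.5844, -0.0818, 0.1241]
tcp_rot: [0.704, -0.703, 0.07, -0.068]
wrist_force: [-23.4, 8.9, 24.7]
finger_gap: 0.501
```

It seats firmly (about 34 N axial), so I release and retreat straight up.

carry_out(targets=[[[-0.005,-0.01,0],0,-1],[[-0.005,-0.01,0],0,0.7],[[-0.005,-0.01,0],0,0.7],[[-0.005,-0.01,0],0,0.7],[[-0.005,-0.01,0],0,0.7],[[-0.005,-0.3,0],0,0.7],[[-0.005,-0.6,0],0,0.7],[[-0.005,-0.8,0],0,0.7],[[-0.005,-0.8,0],0,0.7]])

```text
time_s: 13.25
eef_pos: [0.5867, -0.0824, 0.2456]
tcp_rot: [-0.704, 0.704, -0.067, 0.07]
wrist_force: [0.7, 0.3, -1.4]
finger_gap: 0.848
```

```bash
python3 - <<'E'
from h import *
# target above wheel_a; report first
s,R=tool();print(s["wrist_force"])
go([.5961,.2897,.13])
f=cam("side");cv2.imwrite("pics/b_home.png",f["color"])
E
```

```text
[ 0.66821076  0.31846667 -1.39570088]
tcp [ 0.5867 -0.0824  0.2456] yaw -11.19 F [ 0.7  0.3 -1.4] gap 0.848 shift [-0.423  0.769  2.445]
```

carry_out(targets=[[[-0.05,0,0.33],0,1],[[-0.1,0,0.66],0,1],[[-0.141,0,0.99],0,1]])

```text
time_s: 13.68
eef_pos: [0.593, 0.069, 0.2419]
tcp_rot: [-0.704, 0.704, -0.07, 0.068]
wrist_force: [0.6, 0.0, 0.1]
finger_gap: 0.999
```

carry_out(targets=[[[-0.05,0,0.33],0,1],[[-0.1,0,0.66],0,1],[[-0.141,0,0.99],0,1]])

```text
time_s: 14.05
eef_pos: [0.6011, 0.219, 0.242]
tcp_rot: [-0.703, 0.704, -0.069, 0.068]
wrist_force: [0.7, -1.0, -1.2]
finger_gap: 1.003
```

carry_out(targets=[[[-0.141,0,0.3],-0.02,1],[[-0.141,0,0.465],-0.045,1],[[-0.141,0.2,0.465],-0.0775,1],[[-0.141,0.5,0.465],-0.0775,1],[[-0.141,0.769,0.465],-0.0775,1],[[-0.141,0.769,0.465],-0.0775,1],[[-0.141,0.769,0.465],-0.0775,1]])

```text
time_s: 14.92
eef_pos: [0.5948, 0.2901, 0.1291]
tcp_rot: [0.7, -0.7, -0.103, 0.102]
wrist_force: [0.0, 0.3, 0.0]
finger_gap: 0.999
```

```bash
python3 - <<'E'
from h import *
go([.5961,.2897,.036])
E
```

```text
tcp [0.5948 0.2901 0.1291] yaw 16.71 F [0.  0.3 0. ] gap 0.999 shift [ 0.007  0.621 -0.005]
```

carry_out(targets=[[[0.007,0.3,-0.005],0,1],[[0.007,0.621,-0.005],0,1],[[0.007,0.621,-0.005],0,1],[[0.007,0.621,-0.005],0,-1],[[0.007,0.621,-0.005],0,-1],[[0.007,0.621,-0.005],0,-1],[[0.007,0.621,-0.005],0,-1],[[0.007,0.621,-0.005],0,-1],[[0.007,0.621,-0.005],0,-1]])

```text
time_s: 16.05
eef_pos: [0.5969, 0.2903, 0.0373]
tcp_rot: [0.7, -0.699, -0.104, 0.102]
wrist_force: [-2.5, -0.6, 13.0]
finger_gap: 0.5
```

carry_out(targets=[[[0,-0.3,0],0,-1],[[0,-0.6,0],0,-1],[[0,-1,0],0,-1],[[0,-1,0],0,-1],[[0,-1,0],0,-1]])

```text
time_s: 16.68
eef_pos: [0.5955, 0.2895, 0.1846]
tcp_rot: [-0.7, 0.7, 0.103, -0.103]
wrist_force: [-0.2, 0.2, -4.4]
finger_gap: 0.501
```

```bash
python3 - <<'E'
from h import *
go(w(Q,[[-.022,-.005,.205]])[0])
E
```

```text
tcp [0.5955 0.2895 0.1846] yaw 16.72 F [-0.2  0.2 -4.4] gap 0.501 shift [-1.139 -0.136 -2.784]
```

carry_out(targets=[[[-0.12,-0.136,-0.3],0,-1],[[-0.25,-0.136,-0.6],0,-1],[[-0.38,-0.136,-0.928],0,-1]])

```text
time_s: 17.05
eef_pos: [0.5799, 0.1384, 0.2036]
tcp_rot: [-0.699, 0.7, 0.102, -0.104]
wrist_force: [1.0, -0.7, -3.4]
finger_gap: 0.499
```

carry_out(targets=[[[-0.12,0,-0.3],0,-1],[[-0.25,0,-0.6],0,-1],[[-0.38,0,-0.928],0,-1]])

```text
time_s: 17.42
eef_pos: [0.5652, -0.0113, 0.2035]
tcp_rot: [0.7, -0.699, -0.102, 0.104]
wrist_force: [0.5, 0.3, -3.3]
finger_gap: 0.498
```

carry_out(targets=[[[-0.12,0,-0.3],0.025,-1],[[-0.25,0,-0.6],0.05,-1],[[-0.38,0,-0.928],0.0775,-1],[[-0.38,0,-0.928],0.0775,-1],[[-0.38,0,-0.928],0.0775,-1],[[-0.38,0,-0.928],0.0775,-1]])

```text
time_s: 18.18
eef_pos: [0.5518, -0.1586, 0.2046]
tcp_rot: [0.704, -0.704, 0.069, -0.068]
wrist_force: [0.1, 0.5, -3.9]
finger_gap: 0.499
```

```bash
python3 - <<'E'
from h import *
go(w(Q,[[-.022,-.005,.125]])[0])
E
```

```text
tcp [ 0.5518 -0.1586  0.2046] yaw -11.08 F [ 0.1  0.5 -3.9] gap 0.499 shift [ 0.003  0.53  -0.007]
```

carry_out(targets=[[[0.003,0.25,-0.007],0,-1],[[0.003,0.5,-0.007],0,-1],[[0.003,0.55,-0.007],0,-1],[[0.003,0.58,-0.007],0,-1],[[0.003,0.6,-0.007],0,-1]])

```text
time_s: 18.8
eef_pos: [0.5502, -0.1591, 0.1164]
tcp_rot: [0.704, -0.704, 0.069, -0.067]
wrist_force: [-25.9, 3.5, 33.8]
finger_gap: 0.5
```

carry_out(targets=[[[0,0.015,0],0,-1],[[0,0.03,0],0,-1],[[0,0.045,0],0,-1],[[0,0.045,0],0,-1]])

```text
time_s: 19.3
eef_pos: [0.55, -0.1591, 0.1095]
tcp_rot: [0.704, -0.704, 0.069, -0.067]
wrist_force: [-27.7, 7.6, 29.9]
finger_gap: 0.496
```

carry_out(targets=[[[0,0.015,0],0,-1],[[0,0.03,0],0,-1],[[0,0.03,0],0,-1]])

```text
time_s: 19.68
eef_pos: [0.5499, -0.159, 0.1051]
tcp_rot: [0.704, -0.704, 0.069, -0.067]
wrist_force: [-28.2, 8.3, 31.1]
finger_gap: 0.495
```

carry_out(targets=[[[0,0.012,0],0,-1],[[0,0.012,0],0,-1]])

```text
time_s: 19.92
eef_pos: [0.5499, -0.159, 0.1032]
tcp_rot: [0.704, -0.704, 0.07, -0.067]
wrist_force: [-28.2, 8.5, 30.7]
finger_gap: 0.501
```

```bash
python3 - <<'E'
from h import *
s,R=tool();p=s["eef_pos"];print(p,s["wrist_force"])
d=lambda p:(np.cos(Q[2])*(p[0]-Q[0])+np.sin(Q[2])*(p[1]-Q[1]),-np.sin(Q[2])*(p[0]-Q[0])+np.cos(Q[2])*(p[1]-Q[1]),p[2])
print("tcp cr",d(p))
def toseat(p,sd):
    c=d(p);x,z=c[0],c[2]-.095;return C30*x+S30*z,c[1]-sd*.075,-S30*x+C30*z
print("home b tcp in seat",toseat((.5843,-.0817,.1245),1))
f=cam("side")["color"];g=cv2.imread("pics/p3full.png");cv2.imwrite("pics/p4full.png",f)
# local matching of rim patches: lower-left rim, right rim
for nm,(x,y,ww,hh) in {"LL rim":(284,248,22,20),"R rim":(304,240,10,16)}.items():
    t=g[y:y+hh,x:x+ww];R_=cv2.matchTemplate(f[y-10:y+hh+10,x-10:x+ww+10],t,cv2.TM_CCOEFF_NORMED)
    _,m,_,l=cv2.minMaxLoc(R_);print(nm,"shift",l[0]-10,l[1]-10,"score",round(m,3))
F=cam("side")
for dx,dy in((0,-.005),(-.003,-.005),(.003,-.005)):
    A=w(Q,[[-.0185,0,.0704]]);B=w(Q,[[-.0185+dx,dy,.0704+.577*dx]]);print(dx,dy,(proj(F,B)-proj(F,A)).round(1))
E
```

```text
[ 0.54987672 -0.1589855   0.10320168] [-28.21948084   8.49956054  30.72083394]
tcp cr (np.float64(-0.02415465190714078), np.float64(-0.004781099796015076), np.float64(0.10320167941988655))
home b tcp in seat (np.float64(0.010037421273183411), np.float64(0.0027284941467718288), np.float64(0.028268558008145803))
LL rim shift 0 1 score 0.939
R rim shift 1 1 score 0.964
0 -0.005 [[0.2 1.3]]
-0.003 -0.005 [[-0.9  1.8]]
0.003 -0.005 [[1.3 0.8]]
```

The template match against the first wheel's flush picture puts wheel_a at nearly the same spot. Wheel_b's seated position shows a +2.7 mm y bias, so I'll apply that to the right spindle.

carry_out(targets=[[[0,-0.3,0],0,-1],[[0,-0.63,0],0,-1],[[0,-0.63,0],0,-1],[[0,-0.63,0],0,-1]])

```text
time_s: 20.52
eef_pos: [0.5521, -0.16, 0.1959]
tcp_rot: [0.704, -0.704, 0.069, -0.068]
wrist_force: [-0.1, -0.5, -3.5]
finger_gap: 0.501
```

```bash
python3 - <<'E'
from h import *
go(w(Q,seat(-1,[[.0098,.0026,.0312+.055]]))[0])
E
```

```text
tcp [ 0.5521 -0.16    0.1959] yaw -11.12 F [-0.1 -0.5 -3.5] gap 0.501 shift [-0.086  0.142 -0.447]
```

carry_out(targets=[[[-0.086,0,-0.22],0,-1],[[-0.086,0,-0.447],0,-1],[[-0.086,0.142,-0.447],0,-1],[[-0.086,0.142,-0.447],0,-1],[[-0.046,0.211,-0.447],0,-1],[[-0.026,0.246,-0.447],0,-1],[[-0.006,0.28,-0.447],0,-1],[[-0.006,0.28,-0.447],0,-1]])

```text
time_s: 21.52
eef_pos: [0.5384, -0.2262, 0.1542]
tcp_rot: [0.704, -0.704, 0.069, -0.069]
wrist_force: [-0.1, 0.3, -3.4]
finger_gap: 0.497
```

carry_out(targets=[[[0.01,0.017,0],0,-1],[[0.02,0.034,0],0,-1],[[0.02,0.034,0],0,-1]])

```text
time_s: 21.9
eef_pos: [0.5413, -0.2268, 0.1493]
tcp_rot: [0.704, -0.704, 0.069, -0.069]
wrist_force: [-0.4, 1.9, -4.8]
finger_gap: 0.497
```

```bash
python3 - <<'E'
from h import *
go(w(Q,seat(-1,[[.0098,.0026,.0312]]))[0])
E
```

```text
tcp [ 0.5413 -0.2268  0.1493] yaw -11.18 F [-0.4  1.9 -4.8] gap 0.497 shift [0.082 0.149 0.003]
```

carry_out(targets=[[[0.01,0.017,0.002],0,-1],[[0.02,0.034,0.002],0,-1],[[0.03,0.051,0.002],0,-1],[[0.03,0.051,0.002],0,-1]])

```text
time_s: 22.4
eef_pos: [0.5456, -0.2272, 0.1413]
tcp_rot: [0.704, -0.704, 0.069, -0.069]
wrist_force: [-2.2, 3.4, -7.4]
finger_gap: 0.501
```

carry_out(targets=[[[0.01,0.017,0],0,-1],[[0.02,0.034,0],0,-1],[[0.03,0.051,0],0,-1],[[0.03,0.051,0],0,-1]])

```text
time_s: 22.9
eef_pos: [0.5496, -0.2278, 0.1336]
tcp_rot: [0.704, -0.703, 0.069, -0.068]
wrist_force: [-3.8, 6.0, -8.6]
finger_gap: 0.499
```

carry_out(targets=[[[0.01,0.017,0.003],0,-1],[[0.02,0.034,0.003],0,-1],[[0.02,0.034,0.003],0,-1]])

```text
time_s: 23.28
eef_pos: [0.5524, -0.2279, 0.1284]
tcp_rot: [0.704, -0.703, 0.07, -0.068]
wrist_force: [-4.0, 6.4, -7.1]
finger_gap: 0.499
```

carry_out(targets=[[[0.009,0.015,0],0,-1],[[0.009,0.015,0],0,-1]])

```text
time_s: 23.52
eef_pos: [0.5534, -0.2281, 0.1264]
tcp_rot: [0.704, -0.703, 0.07, -0.068]
wrist_force: [-8.9, 7.4, -3.1]
finger_gap: 0.498
```

carry_out(targets=[[[0.009,0.015,0],0,-1],[[0.009,0.015,0],0,-1]])

```text
time_s: 23.78
eef_pos: [0.5535, -0.2281, 0.126]
tcp_rot: [0.704, -0.703, 0.07, -0.068]
wrist_force: [-30.2, 14.5, 31.4]
finger_gap: 0.503
```

It hit the shoulder. I release, retreat up, then move back clear for the final look.

carry_out(targets=[[[-0.005,-0.012,0],0,-1],[[-0.005,-0.012,0],0,0.7],[[-0.005,-0.012,0],0,0.7],[[-0.005,-0.012,0],0,0.7],[[-0.005,-0.012,0],0,0.7],[[-0.005,-0.3,0],0,0.7],[[-0.005,-0.6,0],0,0.7],[[-0.005,-0.9,0],0,0.7],[[-0.005,-0.9,0],0,0.7]])

```text
time_s: 24.9
eef_pos: [0.5565, -0.2295, 0.2631]
tcp_rot: [-0.703, 0.704, -0.067, 0.071]
wrist_force: [0.2, 0.2, -1.3]
finger_gap: 0.849
```

carry_out(targets=[[[-0.3,0,0],0,0.7],[[-0.6,0,0],0,0.7],[[-0.9,0,0],0,0.7],[[-1,0,0],0,0.7],[[-1,0,0],0,0.7]])

```text
time_s: 25.52
eef_pos: [0.4077, -0.1998, 0.2596]
tcp_rot: [-0.704, 0.704, -0.069, 0.069]
wrist_force: [1.4, 0.5, 0.8]
finger_gap: 0.852
```

carry_out(targets=[[[0,0,-0.4],0,0.7],[[0,0,-0.8],0,0.7],[[0,0,-0.9],0,0.7],[[0,0,-0.9],0,0.7]])

```text
time_s: 26.02
eef_pos: [0.3822, -0.333, 0.2588]
tcp_rot: [0.704, -0.703, 0.07, -0.069]
wrist_force: [-0.1, -0.7, 0.0]
finger_gap: 0.85
```

```bash
python3 - <<'E'
from h import *
s,R=tool();print(s["eef_pos"],s["wrist_force"])
Q2=Q.copy()+[-.0,0,0]; ims=[]
for n,x,y,ww,hh,k in(("side",275,200,65,85,6),("top",300,165,65*1+60,80,3)):
    f=cam(n);cv2.imwrite(f"pics/end{n}.png",f["color"])
    k=6 if n=="side" else 3.2
    im=cv2.resize(f["color"][y:y+hh,x:x+ww],None,fx=k,fy=k,interpolation=cv2.INTER_CUBIC)
    for sd in(1,-1):
        L=lambda X,c:cv2.polylines(im,[np.round((proj(f,w(Q2,seat(sd,X+[0,.0025,0])))-(x,y)+.5)*k-.5).astype(int)],True,c,1)
        L(ring(.036,0),(0,255,0));L(ring(.036,.008),(0,255,0));L(hub,(0,255,0))
    ims.append(cv2.copyMakeBorder(im,0,520-im.shape[0],0,0,cv2.BORDER_CONSTANT))
h=np.hstack(ims);print(h.shape);cv2.imwrite("pics/end.png",h[:, :800])
E
```

```text
[ 0.38222524 -0.33297923  0.25880093] [-0.05112268 -0.68492162  0.0260721 ]
(520, 790, 3)
```

View pics/end.png

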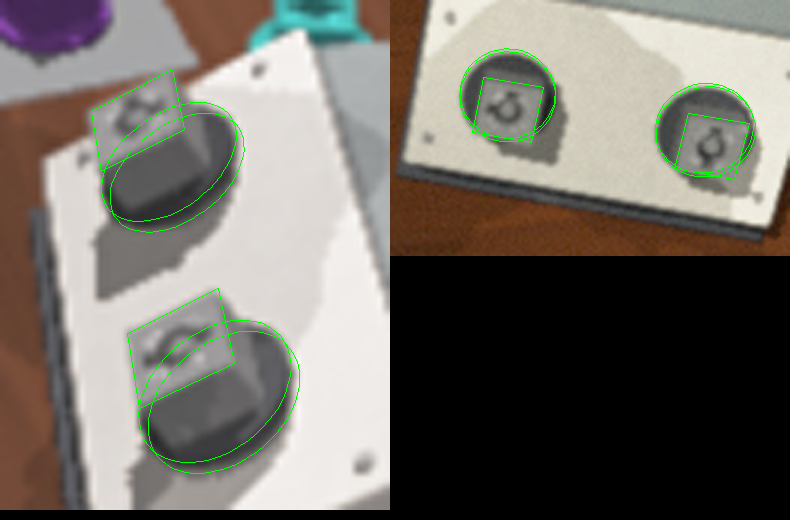

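Both wheels lie on their spindles and match the home outlines in both views. The spindles show through the bores, and the gripper is clear, so I hand in.

```bash
python3 -c "
from plant import manip;print(manip.job_done())"
```

```text
the job is handed in; nothing more can be done
None
```

Both wheels are on their own spindles, let go, and the job is handed in at about 26 s of the 64 s allowed. No verdict was reported.

- **Which goes where:** The close-up pictures showed keys a quarter turn apart on the left spindle and opposite keys on the right. So wheel_b went on the left and wheel_a on the right. Both went on first time, so neither was tried on the wrong spindle.
- **How:** The tool cannot tilt, so I pressed each gripped wheel flat against the bare middle of the sloping face. That turned it 30° in the pads. I then slid it down the spindle until it stopped on the shoulder with about 35–45 N, and released it.
- **Last checks:**
  - Both wheels match the home outlines in the side and top views to about 1–2 pixels (roughly 2–4 mm).
  - Each wheel went down the full spindle length past the key tops with only small forces before stopping.
  - The wrist force was near zero after I backed away.
- **Disagreement:** Wheel_b's seated position was 2.7 mm to the left of my camera estimate of its seat. I corrected for this on the right spindle. The outlines in the last check include that correction, so they do not test it independently.
- **Not checked:** I did not measure the weight, jar and eraser again at the end. My planned paths kept the arm clear of them, and I saw no sign of contact.

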